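Lock the tablet box with its curved pin

TASK

Lock the box of dishwasher tablets: push its blue lid fully shut so that the steel staple stands up through the slot, then fetch the curved steel pin with the red grip from the cold hob and swing its curve through the staple from the right, tip first, until the collar is home against the staple. Leave the pin lying flat on the shut lid, let go of it, and do not disturb the salt shaker, jam jar, or the mug and kitchen timer on the hob.

Things in the scene. Friction and masses are not known exactly. Their poses are not given: they have to be found in the camera images.
- tablet_box: White box with blue hinged lid, 190 (its x, away from the robot) x 200 (y) x 90 mm (z) without lid, immovable on the worktop; origin under its middle. The hinge line is parallel to y, at the far rim: x = +0.095, z = 0.090 m. The top of the shut lid is at z = 0.098.
- lid (a joint): Angle of the blue lid, rad: 0 = fully shut (level), grows as it opens. Starts 0.6 to 1.0 open. A stiff hinge (0.4 N m of friction) holds it at any angle: push its outer (upper) face down near the free edge with a few newtons, all the way until it stops.
- lid_edge (a point): Point on the lid's outer (upper) face, mid-width, near its free edge, 190 mm from the hinge line; moves with the lid, z out of the outer face. The lid is 8 mm thick, 200 mm wide and reaches 196 mm from the hinge; flat and bare but for a slot (45 x 14 mm) round the staple.
- staple (a point): Upright steel arch fixed to the box, in the lid's slot. Point: middle of the opening, 5 mm above the shut lid (162 mm from the hinge line). Axes as the box: x towards the hinge, y left across the box and along the passage. Opening 22 mm wide (x), 24 mm high above the shut lid; bars 6 mm thick, 10 mm deep (y); top of the arch 30 mm above the shut lid.
- pin: Loose curved pin, about 0.13 kg, starts flat on the hob glass (z = -0.0025). Origin: centre of its arc, on its flat underside, z up. Round steel wire of 10 mm diameter, axis 5 mm up, on an arc of 55 mm radius: from the tip at (-26, +49) through (-55, 0) to the red grip at (0, -55) mm in its own axes (152 degrees).
- pin_centre (a point): Centre of the pin's arc, 5 mm above its underside. Home, the pin's axes are parallel to the staple's within a few degrees and this point is 55 mm from the staple towards the hinge (+x). On the way in the pin turns about this place by about 1.4 rad, clockwise from above; the tip enters from the staple's -y side and ends at its +y side, the grip at -y.
- pin_grip (a point): Centre, half-way up, of the pin's upright red grip: a block 36 (pin's x) x 16 (pin's y) x 50 mm tall, standing from the underside, at (0, -55) mm from the arc's centre. Pinch it from above across its 16 mm.
- pin_tip (a point): Free end of the pin's wire (centre of its 5 mm round end), 5 mm above the underside.
- pin_collar (a point): Dark collar plate on the wire, 34 mm wide, 6 mm thick, 20 mm high from the underside; too wide for the staple. The point is on the wire's axis, at (-54, -11) mm from the arc's centre, 5 mm above the underside. With the collar touching the staple it is about 8 mm from the staple's point.
- salt: Bystander: salt shaker with grey cap, 44 mm across, 90 mm tall; origin under its middle.
- jam: Bystander: jam jar with a red front and grey lid, 66 mm across, 108 mm tall; origin under its middle.
- mug: Bystander: white mug with green and orange bands, 83 x 116 x 100 mm; origin under its middle.
- timer: Bystander: round kitchen timer, white above and red below, 70 mm across, 62 mm tall; origin under its middle.
Mind the look-alikes: they are no part of the job. Leave any yellow look-alike of the pin alone.

How it is judged:
By the outcome, as a careful person would: the job done as asked, in the order asked, and still so for the second after the job is handed in, with the robot touching nothing.
It also fails if it takes over 56 s, if anything falls off the work surface, if the arm or the gripper's body presses on something with over 40 N, if the wrist force passes 120 N, or if a joint passes its speed limit or range.

ROBOT

A 6-joint arm with a two-finger parallel gripper is mounted at the origin on a cart in front of the work surface, level with it; the furniture and walls round the work are solid. World frame = base frame: x ahead of the robot, y to its left, z up, the work surface at z = 0. Lengths are in m, angles in rad, forces in N, time in s.
With the tool pointing down it reaches from about 0.25 to 0.775 m from the base axis. Payload 4 kg.
Tool frame: the origin (TCP) lies at the centre of the arm's flange, where the gripper is bolted on; the fingertips stand 199 mm ahead of it and the grasp point (between the pads) lies 180 mm ahead of it (robot.tcp_to_tips is the z of the fingertips in the tool frame, in m); z points along the fingers, y is the line along which they close (so a half turn about z gives the same grasp; the last joint's range is limited). The gripper opens to 94 mm and grips with 3 to 60 N. Pads are 16 mm wide; open, the fingers measure 119 mm over their backs; the gripper's body (75 mm by 177 mm) begins 78 mm behind the grasp point.
Start: joints at [-1.255, 0.087, 1.371, -0, 1.684, -0.103], TCP at [0.224, -0.502, 0.405] pointing down, gripper open.
Joint ranges: [-3.1, 3.1], [-0.76, 2.03], [0.27, 2.55], [-1.08, 4.22], [0.17, 2.65], [-2.57, 2.57]. Speed limits (rad/s): [2.79, 2.79, 3.14, 3.14, 3.14, 3.14].

INTERFACE

Orientations are given as [roll, pitch, yaw] about the fixed x, y, z axes, in that order (R = Rz(yaw) Ry(pitch) Rx(roll)).
In Python, from bench import robot gives the robot as it stands.
- The arm moves only by the tool play_rows, never from a script. Its arguments are lists of equal length, an entry for each row: "translation": the shift along the tool's x, y, z scaled (see below), a list of three; "twist": the turn, a rotation vector about the tool's x, y, z scaled (see below), a list of three; "gripper": the opening, from -1 (shut) to 1 (fully open). A call has 1 to 8 rows; each row shifts and turns the commanded pose from where the row before left it, along the tool's axes as they then stand; what a row does not reach is not made up. The controller multiplies each number of a shift by 0.04 m and each number of a turn by 0.1 rad. A row lasts 1/10 s, in which the tool goes at most 50 mm and 8.59 degrees, less where a joint would pass 70% of its speed; a pose out of reach is approached as far as the arm can. A call with a number of a shift or a turn outside -1 to 1 is refused whole. A call with a gripper value outside its range is refused whole. The fingers move at their own pace and stop on an object; the grip force is fixed at half the most. Time passes only in rows, so rows that do not move let the fingers close. It gives the time, the measured TCP pose, the force, the opening and the grip force at its end, in the units of the state.
- robot.get_obs(): the state, without advancing time (a new reading comes with each control period).
- robot.snapshot(name): name is "scene" or "side" or "wrist"; returns the picture (384x512x3 uint8, red, green, blue); there is no depth.
- robot.camera_model(name): a dict with "camera_matrix" (3x3 intrinsics, pixels), "rvec" (rotation vector, rad) and "tvec" (3), from world to camera coordinates, as OpenCV has them. Camera axes: x right, y down, z forward; pixel columns grow to the right and rows downward; lengths in m; the calibration is good to about 2 mm. A picture is of the moment at which its call begins: read the wrist's pose just before it. camera_model takes no time and is no camera call; for the wrist camera it gives the pose at the moment of the call.
- robot.close_job(): hands the job in; it is judged then, once.
Trained networks look in the newest picture that a camera, given by its name, has taken for a name from the list of things; names that differ only in an ending like _2 or _b are one class to them, and where a whole thing is asked for, a point or a joint stands for the part that bears it (a point fixed in the world has none). Each returns a list of dicts, best first, with "score" (0 to 1); they miss things now and then, are a little off and sometimes report something else, mostly with a low value. They report only what shows in the picture. A call takes as long as a camera call. They do not tell look-alikes from the thing itself.
- robot.recognise(name, camera): "centre" ([x, y, z] in m, in world coordinates, good to about 4 mm: the middle of the surface that is visible of it).
- robot.spot_point(name, camera): "centre" ([x, y, z] in m, in world coordinates, good to about 4 mm: a listed point, or the origin of a listed thing).
The state is a dict: "time": time; "joint_positions": joint angles; "qvel": joint speeds; "joint_torque": joint torques, N m; "tool_pos": TCP position; "ee_rot": TCP orientation; "wrist_force": force on the tool from outside, world axes, zero at the start; "wrist_torque": the same for the moment, N m; "width": finger opening in m; "finger_force": force on a finger pad.
Only numpy, scipy, OpenCV 4.12 (cv2) and the standard library are available. Lean on these libraries where they do the work, as an engineer would, in place of code of your own. Each camera call takes 0.05 s, during which the arm holds its last target. There are 200 camera calls.

## Working session

There is one attempt and no reset: what is moved stays moved. The work goes in short steps, Python scripts to look and compute and a tool call to move; the robot and the scene stay as the last step left them, time stands still between calls to the robot, and variables do not carry over. Pictures are saved under pics/ and viewed, at most 10 in all, crops included, and the job is handed in when it is done.

Besides the shell and the picture viewer there is one more tool, called after "Emit:" in YAML: its name, and indented under it one key for each argument. play_rows: Moves the arm, as the interface text tells. Its arguments: {"type":"object","properties":{"translation":{"type":"array","items":{"type":"array","items":{"type":"number","minimum":-1,"maximum":1}}},"twist":{"type":"array","items":{"type":"array","items":{"type":"number","minimum":-1,"maximum":1}}},"gripper":{"type":"array","items":{"type":"number"}}},"required":["translation","twist","gripper"]}

```bash
mkdir -p pics; ls
cat > h.py <<'E'
from bench import robot
import numpy as np, cv2
def proj(cam,P):
    m=robot.camera_model(cam)
    return cv2.projectPoints(np.array(P,float).reshape(-1,3),np.array(m['rvec'],float),np.array(m['tvec'],float),np.array(m['camera_matrix'],float),None)[0].reshape(-1,2).round(1)
def ray(cam,uv,z):
    m=robot.camera_model(cam);R=cv2.Rodrigues(np.array(m['rvec'],float))[0];t=np.array(m['tvec'],float).ravel()
    d=R.T@np.linalg.inv(m['camera_matrix'])@np.array([*uv,1.]);c=-R.T@t
    return c+d*(z-c[2])/d[2]
def look(n,cam,k=2):
    im=robot.snapshot(cam); return im
E
python3 - <<'E'
from h import *
print(robot.get_obs())
a=robot.snapshot('scene');b=robot.snapshot('side')
cv2.imwrite('pics/scene.png',cv2.resize(a,None,fx=1.5,fy=1.5)[:,:,::-1]);cv2.imwrite('pics/side.png',cv2.resize(b,None,fx=1.5,fy=1.5)[:,:,::-1])
for c in('scene','side'):
  for n in ['tablet_box','lid_edge','staple','pin_centre','pin_grip','pin_tip','pin_collar','salt','jam','mug','timer']:
    r=robot.spot_point(n,c); 
    for q in r[:3]: print(c,n,round(q['score'],2),np.round(q['centre'],3),proj(c,q['centre'])[0]*1.5)
E
```

```text
pics
{'time': 0.0, 'joint_positions': array([-1.25512958e+00,  8.79698284e-02,  1.37223453e+00,  3.45446880e-05,
        1.68362558e+00, -1.03082464e-01]), 'qvel': array([ 1.84366126e-04, -2.28487968e-04, -7.39259264e-04, -8.08036263e-04,
       -9.75395261e-05, -2.38453441e-04]), 'joint_torque': array([-5.51946250e-04, -3.40180421e+01, -3.02427578e+01,  7.15322443e-02,
        3.27354600e-02, -1.69367786e-04]), 'tool_pos': array([ 0.22361513, -0.50237026,  0.40350561]), 'ee_rot': array([-3.13937077e+00, -2.64368391e-04,  4.18752770e-01]), 'wrist_force': array([ 0.59577729, -0.61650899,  0.27730359]), 'wrist_torque': array([-0.00754249, -0.01705054,  0.00024212]), 'finger_force': 0.0, 'width': 0.09388923257392649}
scene tablet_box 0.79 [ 0.528 -0.022 -0.001] [453.45 275.7 ]
scene lid_edge 0.66 [ 0.474 -0.029  0.212] [480.3 226.2]
scene staple 0.59 [ 0.458 -0.036  0.104] [482.1  259.05]
scene pin_centre 0.74 [0.493 0.402 0.002] [352.2 384. ]
scene pin_centre 0.52 [0.511 0.602 0.003] [280.5  439.35]
scene pin_centre 0.49 [0.452 0.305 0.006] [393.45 366.45]
scene pin_grip 0.77 [0.485 0.
[... 976 characters left out ...]
side pin_grip 0.82 [0.484 0.261 0.023] [399.  345.9]
side pin_grip 0.68 [0.444 0.396 0.02 ] [402.45 402.6 ]
side pin_grip 0.63 [0.528 0.55  0.023] [333. 459.]
side pin_tip 0.77 [0.405 0.327 0.003] [430.2 385.8]
side pin_tip 0.6 [0.545 0.433 0.004] [343.65 411.15]
side pin_tip 0.58 [0.472 0.648 0.004] [347.4  523.65]
side pin_collar 0.9 [ 0.414  0.263 -0.001] [432.   362.55]
side pin_collar 0.7 [0.461 0.579 0.002] [366.  489.6]
side pin_collar 0.67 [0.479 0.456 0.001] [375.15 430.05]
side salt 0.19 [ 0.73   0.309 -0.004] [274.35 346.8 ]
side jam 0.76 [ 0.657 -0.25  -0.001] [380.4 201.6]
side mug 0.75 [ 0.731  0.309 -0.005] [273.75 346.95]
side timer 0.73 [ 0.648  0.467 -0.004] [284.55 415.5 ]
```

View pics/scene.png

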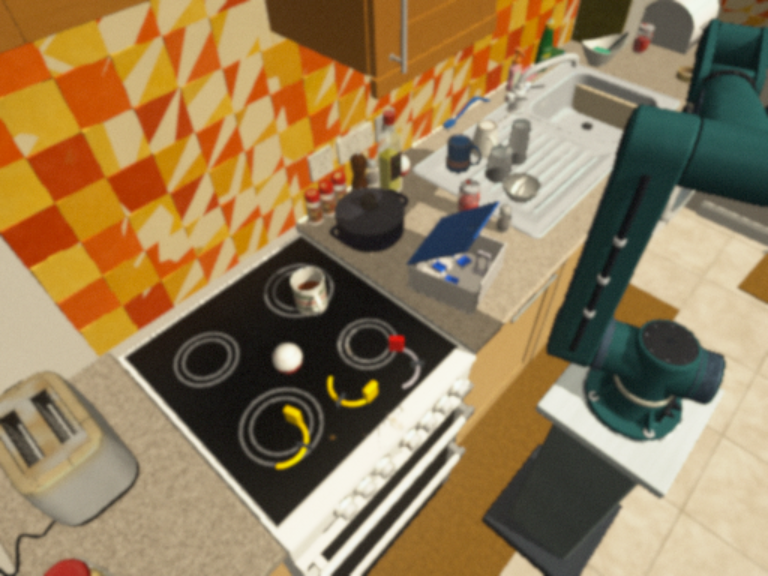

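View pics/side.png

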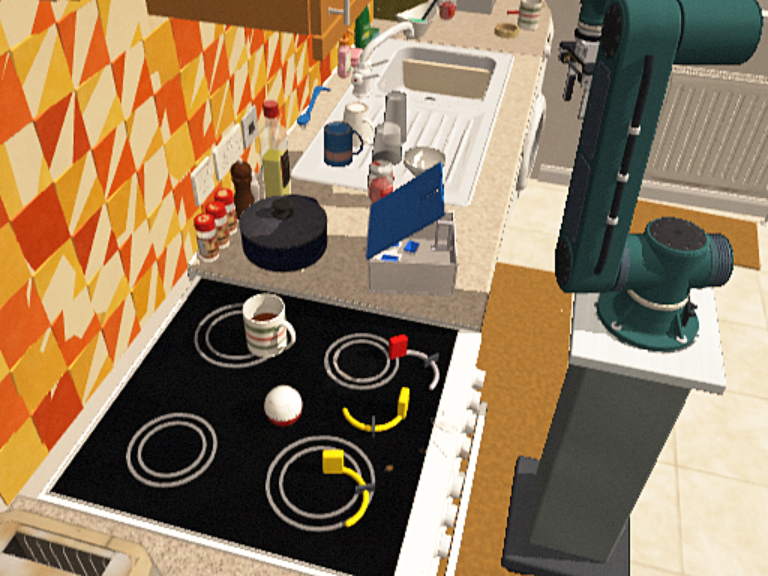

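The red-gripped pin is at scene (397,343) and side (399,346). The look-alikes are the two yellow pins, at scene (370,390) and (293,412). I choose the red one. The lid comes first.

Emit:
play_rows:
  translation:
    - [0.4,-0.35,-0.3]
    - [0.78,-0.67,-0.3]
    - [0.78,-0.67,-0.3]
    - [0.78,-0.67,-0.2]
    - [0.78,-0.67,-0.1]
    - [0.78,-0.67,-0.1]
    - [0.78,-0.67,-0.1]
    - [0.78,-0.67,0]
  twist:
    - [0,0,0]
    - [0,0,0]
    - [0,0,0]
    - [0,0,0]
    - [0,0,0]
    - [0,0,0]
    - [0,0,0]
    - [0,0,0]
  gripper: [-1,-1,-1,-1,-1,-1,-1,-1]

```text
time: 2.0
tool_pos: [0.3561, -0.2213, 0.4616]
ee_rot: [3.14, -0.001, 0.418]
wrist_force: [0.0, 0.1, -0.4]
width: 0.0332
finger_force: 0.0
```

Emit:
play_rows:
  translation:
    - [0.78,-0.67,0]
    - [0.78,-0.67,0]
    - [0.78,-0.67,0]
    - [0.78,-0.67,0]
    - [0.78,-0.67,0]
    - [0.78,-0.67,0]
    - [0.38,-0.33,0]
    - [0,0,0]
  twist:
    - [0,0,0]
    - [0,0,0]
    - [0,0,0]
    - [0,0,0]
    - [0,0,0]
    - [0,0,0]
    - [0,0,0]
    - [0,0,0]
  gripper: [-1,-1,-1,-1,-1,-1,-1,-1]

```text
time: 2.8
tool_pos: [0.4706, 0.0204, 0.4603]
ee_rot: [-3.141, 0.0, 0.423]
wrist_force: [0.2, -0.7, 0.8]
width: 0.0006
finger_force: 0.0
```

Emit:
play_rows:
  translation:
    - [0,0,0.6]
    - [0,0,0.4]
    - [0,0,0.4]
    - [0,0,0.4]
    - [0,0,0.4]
    - [0,0,0.4]
    - [0,0,0.4]
    - [0,0,0.4]
  twist:
    - [0,0,0]
    - [0,0,0]
    - [0,0,0]
    - [0,0,0]
    - [0,0,0]
    - [0,0,0]
    - [0,0,0]
    - [0,0,0]
  gripper: [-1,-1,-1,-1,-1,-1,-1,-1]

```text
time: 3.6
tool_pos: [0.4696, 0.0171, 0.3247]
ee_rot: [3.14, -0.0, 0.417]
wrist_force: [-1.4, -0.3, 1.5]
width: 0.0005
finger_force: 0.7
```

Emit:
play_rows:
  translation:
    - [0,0,0.25]
    - [0,0,0.2]
    - [0,0,0.15]
    - [0,0,0.05]
    - [0,0,0.03]
    - [0,0,0]
  twist:
    - [0,0,0]
    - [0,0,0]
    - [0,0,0]
    - [0,0,0]
    - [0,0,0]
    - [0,0,0]
  gripper: [-1,-1,-1,-1,-1,-1]

```text
time: 4.2
tool_pos: [0.4702, 0.0183, 0.2977]
ee_rot: [3.141, -0.001, 0.419]
wrist_force: [0.3, -0.6, 0.3]
width: 0.0006
finger_force: 0.0
```

Emit:
play_rows:
  translation:
    - [0,0,0.04]
    - [0,0,0.03]
    - [0,0,0.03]
    - [0,0,0]
  twist:
    - [0,0,0]
    - [0,0,0]
    - [0,0,0]
    - [0,0,0]
  gripper: [-1,-1,-1,-1]

```text
time: 4.6
tool_pos: [0.4701, 0.0185, 0.2973]
ee_rot: [3.14, -0.002, 0.419]
wrist_force: [-5.3, -0.1, 13.8]
width: 0.0005
finger_force: 7.3
```

Run:
```python
from h import *
print(robot.get_obs()['wrist_force'])
b=robot.snapshot('side')
for n in ['lid_edge','staple','tablet_box']:
    for q in robot.spot_point(n,'side')[:2]: print(n,round(q['score'],2),np.round(q['centre'],3))
```

```text
[-5.32448292 -0.14448723 13.81568698]
lid_edge 0.76 [ 0.431 -0.042  0.098]
staple 0.65 [ 0.455 -0.034  0.103]
tablet_box 0.8 [ 0.524 -0.023 -0.002]
tablet_box 0.3 [ 0.455 -0.035  0.101]
```

Emit:
play_rows:
  translation:
    - [0,0,-0.4]
    - [0,0,-0.8]
    - [0,0,-0.9]
    - [0,0,-0.9]
    - [0,0,-0.5]
    - [0,0,0]
  twist:
    - [0,0,0]
    - [0,0,0]
    - [0,0,0]
    - [0,0,0]
    - [0,0,0]
    - [0,0,0]
  gripper: [-1,-1,-0.4,-0.4,-0.4,-0.4]

```text
time: 5.4
tool_pos: [0.4703, 0.0184, 0.4376]
ee_rot: [3.138, -0.008, 0.419]
wrist_force: [0.6, -0.4, 0.1]
width: 0.027
finger_force: 0.0
```

```bash
cat >> h.py <<'E'
def spots(names,cam):
    for n in names:
        for q in robot.spot_point(n,cam)[:2]: print(cam,n,round(q['score'],2),np.round(q['centre'],3),proj(cam,q['centre'])[0])
def plan(xyz,yaw,n):
    o=robot.get_obs();p=o['tool_pos'];y=o['ee_rot'][2];dy=(yaw-y)/n
    for i in range(n):
        a=y+i*dy;d=(np.array(xyz)-p)/n/.04
        print(np.round([d[0]*np.cos(a)+d[1]*np.sin(a),d[0]*np.sin(a)-d[1]*np.cos(a),-d[2]],2),round(-dy/.1,2))
E
python3 - <<'E'
from h import *
a=robot.snapshot('wrist');cv2.imwrite('pics/w1.png',cv2.resize(a,None,fx=1.5,fy=1.5)[:,:,::-1])
spots(['lid_edge','staple','tablet_box'],'wrist')
E
```

```text
wrist lid_edge 0.94 [ 0.431 -0.044  0.097] [289.4 235.2]
wrist staple 0.67 [ 0.455 -0.034  0.1  ] [291.3 213.8]
wrist tablet_box 0.74 [ 0.52  -0.022  0.003] [296.6 141.6]
wrist tablet_box 0.26 [ 0.655 -0.248 -0.002] [497.9 117.3]
```

View pics/w1.png

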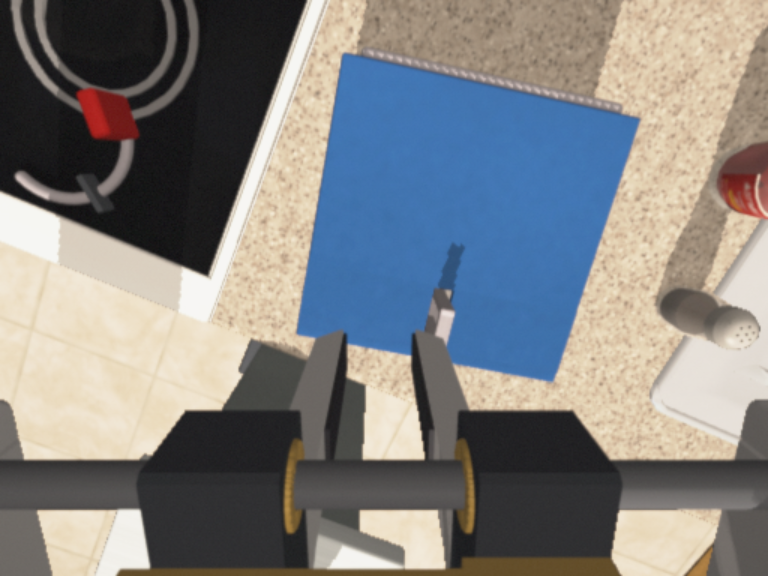

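The lid is shut with the staple standing up at (440,310). The lid corners are at (343,54), (638,118), (298,332) and (554,381). The red pin is at the left, with its grip at (108,113).

Run:
```python
from h import *
C=[ray('wrist',np.array(p)/1.5,.098)[:2] for p in [(343,54),(638,118),(298,332),(554,381)]]
fl,fr,nl,nr=C
for c in C: print(c.round(4))
f=lambda v:np.arctan2(v[1],v[0])
print('yaw',f(fl-nl),f(fr-nr),f(fl-fr)-np.pi/2,f(nl-nr)-np.pi/2,[np.linalg.norm(v).round(4) for v in(fl-nl,fr-nr,fl-fr,nl-nr)])
y=np.mean([f(fl-nl),f(fr-nr),f(fl-fr)-np.pi/2,f(nl-nr)-np.pi/2])
ex=np.array([np.cos(y),np.sin(y)]);m=(nl+nr)/2;print('staple from near edge',m+.034*ex,'from centre',sum(C)/4-.064*ex,y)
# staple top arch
plan((.46,.24,.40),.66,8)
```

```text
[0.5872 0.0954]
[ 0.6293 -0.0906]
[0.4049 0.0541]
[ 0.4463 -0.1347]
yaw 0.22258324016472356 0.23648489786201599 0.22284583029311844 0.21582591708760468 [np.float64(0.1869), np.float64(0.1883), np.float64(0.1907), np.float64(0.1933)]
staple from near edge [ 0.45871929 -0.03275187] from centre [ 0.45452114 -0.03321715] 0.22443497135186566
[ 0.25 -0.65  0.1 ] -0.3
[ 0.27 -0.64  0.1 ] -0.3
[ 0.29 -0.63  0.1 ] -0.3
[ 0.31 -0.62  0.1 ] -0.3
[ 0.33 -0.61  0.1 ] -0.3
[ 0.35 -0.6   0.1 ] -0.3
[ 0.37 -0.59  0.1 ] -0.3
[ 0.38 -0.58  0.1 ] -0.3
```

Emit:
play_rows:
  translation:
    - [0.15,-0.6,0.1]
    - [0.15,-0.65,0.1]
    - [0.18,-0.65,0.1]
    - [0.2,-0.65,0.1]
    - [0.2,-0.65,0.1]
    - [0.22,-0.65,0.1]
    - [0.25,-0.65,0.1]
    - [0.2,-0.6,0.1]
  twist:
    - [0,0,-0.3]
    - [0,0,-0.3]
    - [0,0,-0.3]
    - [0,0,-0.3]
    - [0,0,-0.3]
    - [0,0,-0.3]
    - [0,0,-0.3]
    - [0,0,-0.3]
  gripper: [0,0,0,0,0,0,0,0]

```text
time: 6.4
tool_pos: [0.4208, 0.2271, 0.399]
ee_rot: [-3.14, 0.004, 0.66]
wrist_force: [0.0, 0.0, -0.2]
width: 0.047
finger_force: 0.0
```

Emit:
play_rows:
  translation:
    - [0,0,0]
    - [0,0,0]
  twist:
    - [0,0,0]
    - [0,0,0]
  gripper: [0,0]

```text
time: 6.6
tool_pos: [0.4212, 0.2261, 0.3998]
ee_rot: [-3.141, 0.003, 0.66]
wrist_force: [-0.5, -0.5, -0.2]
width: 0.0469
finger_force: 0.0
```

Run:
```python
from h import *
a=robot.snapshot('wrist');cv2.imwrite('pics/w2.png',cv2.resize(a,None,fx=1.5,fy=1.5)[:,:,::-1])
spots(['pin_centre','pin_grip','pin_tip','pin_collar'],'wrist')
```

```text
wrist pin_tip 0.57 [0.402 0.331 0.003] [173.  129.7]
wrist pin_collar 0.74 [0.413 0.266 0.006] [221.8 155.4]
```

View pics/w2.png

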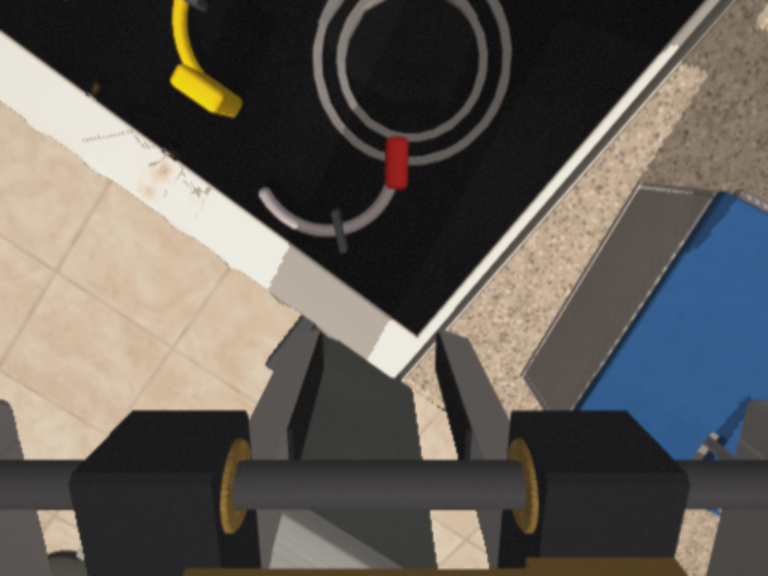

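Picture: the red grip is at (397,163), the collar at (340,230) and the tip at (265,193). The yellow pin at (205,90) is a look-alike. The choice is confirmed.

Run:
```python
from h import *
a=robot.snapshot('wrist').astype(int)
m=(a[...,0]>110)&(a[...,1]<60)&(a[...,2]<60); m[:, :200]=0; m[150:]=0
v,u=np.nonzero(m);r=cv2.minAreaRect(np.c_[u,v].astype(np.float32));print(r,[(u.min(),u.max(),v.min(),v.max())])
B=cv2.boxPoints(r)
for z in(.0475,.02): print(z,[ray('wrist',b,z)[:2].round(4) for b in B],ray('wrist',r[0],z).round(4))
M=robot.camera_model('wrist');R=cv2.Rodrigues(np.array(M['rvec'],float))[0];print('cam',-R.T@np.array(M['tvec']).ravel())
g=np.array([.485,.261]);t=.66
for th in(.6,.66,.72):
  P=lambda x,y,z:[g[0]+x*np.cos(th)-(y+.055)*np.sin(th),g[1]+x*np.sin(th)+(y+.055)*np.cos(th),z]
  print(th,proj('wrist',[P(-.026,.049,.0025),P(-.054,-.011,.0025),P(-.054,-.028,.0175),P(0,-.055,.0475)])*1.5)
print(robot.get_obs()['tool_pos'],robot.get_obs()['ee_rot'])
```

```text
((262.5, 109.5), (33.0, 13.0), 90.0) [(np.int64(256), np.int64(269), np.int64(93), np.int64(126))]
0.0475 [array([0.4954, 0.2771]), array([0.5036, 0.2665]), array([0.4774, 0.2457]), array([0.469 , 0.2566])] [0.4865 0.2616 0.0475]
0.02 [array([0.4962, 0.2774]), array([0.5051, 0.2659]), array([0.4767, 0.2433]), array([0.4676, 0.2552])] [0.4866 0.2606 0.02  ]
cam [0.48534139 0.27401483 0.38103442]
0.6 [[260.25 190.8 ]
 [333.75 229.65]
 [353.4  233.85]
 [393.15 166.65]]
0.66 [[262.5  198.75]
 [337.65 232.95]
 [357.6  235.95]
 [393.15 166.65]]
0.72 [[265.2  206.4 ]
 [341.85 235.95]
 [361.65 237.9 ]
 [393.15 166.65]]
[0.42175469 0.22524292 0.40154798] [ 3.14132903e+00 -1.53963037e-04  6.57255332e-01]
```

Emit:
play_rows:
  translation:
    - [0.5,0.08,0.2]
    - [0.8,0.12,0.6]
    - [0.53,0.08,0.8]
    - [0,0,0.8]
    - [0,0,0.8]
    - [0,0,0.7]
    - [0,0,0.5]
    - [0,0,0.3]
  twist:
    - [0,0,0]
    - [0,0,0]
    - [0,0,0]
    - [0,0,0]
    - [0,0,0]
    - [0,0,0]
    - [0,0,0]
    - [0,0,0]
  gripper: [0,0,0,0,0,0,0,0]

```text
time: 7.7
tool_pos: [0.4859, 0.2612, 0.2113]
ee_rot: [-3.141, 0.003, 0.658]
wrist_force: [-0.0, 0.1, 0.5]
width: 0.0468
finger_force: 0.0
```

Emit:
play_rows:
  translation:
    - [0,0,0.08]
    - [0,0,0]
    - [0,0,0]
    - [0,0,0]
    - [0,0,0]
    - [0,0,0]
    - [0,0,0]
    - [0,0,0]
  twist:
    - [0,0,0]
    - [0,0,0]
    - [0,0,0]
    - [0,0,0]
    - [0,0,0]
    - [0,0,0]
    - [0,0,0]
    - [0,0,0]
  gripper: [0,0,-1,-1,-1,-1,-1,-1]

```text
time: 8.5
tool_pos: [0.4864, 0.262, 0.2108]
ee_rot: [3.141, -0.001, 0.659]
wrist_force: [0.3, -0.0, 2.2]
width: 0.0158
finger_force: 30.0
```

Emit:
play_rows:
  translation:
    - [0,0,-0.2]
    - [0,0,-0.5]
    - [0,0,-0.8]
    - [0,0,-0.9]
    - [0,0,-0.9]
    - [0,0,-0.9]
    - [0,0,-0.5]
    - [0,0,0]
  twist:
    - [0,0,0]
    - [0,0,0]
    - [0,0,0]
    - [0,0,0]
    - [0,0,0]
    - [0,0,0]
    - [0,0,0]
    - [0,0,0]
  gripper: [-1,-1,-1,-1,-1,-1,-1,-1]

```text
time: 9.3
tool_pos: [0.4864, 0.2621, 0.4027]
ee_rot: [3.139, -0.008, 0.659]
wrist_force: [0.4, 0.1, -1.1]
width: 0.0156
finger_force: 30.0
```

Run:
```python
from h import *
o=robot.get_obs();print(o['tool_pos'],o['ee_rot'],o['width'],o['wrist_force'])
plan((.563,-.011,.40),1.77,14)
```

```text
[0.48642051 0.2620707  0.40265011] [ 3.13940306 -0.00767624  0.65884313] 0.015593258883207119 [ 0.38402997  0.14783857 -1.10300032]
[-0.19  0.47  0.  ] -0.79
[-0.23  0.45  0.  ] -0.79
[-0.26  0.43  0.  ] -0.79
[-0.3   0.41  0.  ] -0.79
[-0.33  0.39  0.  ] -0.79
[-0.36  0.36  0.  ] -0.79
[-0.38  0.33  0.  ] -0.79
[-0.41  0.3   0.  ] -0.79
[-0.43  0.26  0.  ] -0.79
[-0.45  0.23  0.  ] -0.79
[-0.47  0.19  0.  ] -0.79
[-0.48  0.16  0.  ] -0.79
[-0.49  0.12  0.  ] -0.79
[-0.5   0.08  0.  ] -0.79
```

Emit:
play_rows:
  translation:
    - [-0.19,0.47,0]
    - [-0.23,0.45,0]
    - [-0.26,0.43,0]
    - [-0.3,0.41,0]
    - [-0.33,0.39,0]
    - [-0.36,0.36,0]
    - [-0.38,0.33,0]
    - [-0.41,0.3,0]
  twist:
    - [0,0,-0.79]
    - [0,0,-0.79]
    - [0,0,-0.79]
    - [0,0,-0.79]
    - [0,0,-0.79]
    - [0,0,-0.79]
    - [0,0,-0.79]
    - [0,0,-0.79]
  gripper: [-1,-1,-1,-1,-1,-1,-1,-1]

```text
time: 10.1
tool_pos: [0.5295, 0.1049, 0.3957]
ee_rot: [-3.138, 0.001, 1.294]
wrist_force: [-0.2, 0.9, -1.1]
width: 0.0155
finger_force: 30.0
```

Emit:
play_rows:
  translation:
    - [-0.43,0.26,0]
    - [-0.45,0.23,0]
    - [-0.47,0.19,0]
    - [-0.48,0.16,0]
    - [-0.49,0.12,0]
    - [-0.5,0.08,0]
    - [0,0,0]
    - [0,0,0]
  twist:
    - [0,0,-0.79]
    - [0,0,-0.79]
    - [0,0,-0.79]
    - [0,0,-0.79]
    - [0,0,-0.79]
    - [0,0,-0.79]
    - [0,0,0]
    - [0,0,0]
  gripper: [-1,-1,-1,-1,-1,-1,-1,-1]

```text
time: 10.9
tool_pos: [0.5619, -0.0112, 0.3963]
ee_rot: [-3.138, -0.002, 1.763]
wrist_force: [0.1, 0.5, -1.8]
width: 0.0157
finger_force: 30.0
```

Run:
```python
from h import *
o=robot.get_obs();print(o['tool_pos'],o['ee_rot'],o['width'])
for c in('wrist','side','scene'):
  a=robot.snapshot(c)
  if c=='wrist':cv2.imwrite('pics/w3.png',cv2.resize(a,None,fx=1.5,fy=1.5)[:,:,::-1])
  spots(['pin_grip','pin_tip','pin_collar','pin_centre','staple'],c)
```

```text
[ 0.56186644 -0.0111653   0.39631936] [-3.13842681e+00 -1.81098406e-03  1.76280454e+00] 0.01573058033185959
wrist pin_grip 0.79 [ 0.562 -0.014  0.21 ] [251.2 247.6]
wrist pin_tip 0.87 [ 0.462 -0.055  0.189] [ 95.4 261.8]
wrist pin_collar 0.18 [ 0.563 -0.015  0.21 ] [250.8 250.2]
wrist staple 0.74 [ 0.455 -0.037  0.098] [135.2 196.1]
side pin_grip 0.89 [0.526 0.547 0.023] [223.1 305.1]
side pin_grip 0.88 [0.442 0.396 0.022] [269.1 268. ]
side pin_tip 0.7 [ 0.47  -0.059  0.192] [296.2 126.6]
side pin_tip 0.61 [0.471 0.647 0.002] [232.2 349.3]
side pin_collar 0.96 [0.462 0.579 0.003] [243.5 326.1]
side pin_collar 0.76 [0.48  0.455 0.002] [249.7 286.2]
side pin_centre 0.86 [0.496 0.397 0.006] [249.5 267.9]
side staple 0.72 [ 0.453 -0.034  0.1  ] [297.2 154.5]
side staple 0.52 [ 0.658 -0.247 -0.002] [253.2 135. ]
scene pin_grip 0.69 [0.524 0.556 0.024] [194.3 277.7]
scene pin_grip 0.64 [ 0.468 -0.059  0.192] [325.7 151.5]
scene pin_tip 0.81 [0.471 0.646 0.002] [184.6 310.8]
scene pin_tip 0.49 [ 0.467 -0.057  0.191] [325.6 152.1]
scene pin_collar 0.73 [ 0.529 -0.072  0.188] [314.4 143. ]
scene pin_collar 0.61 [0.481 0.456 0.002] [226.1 268.3]
scene pin_centre 0.55 [0.513 0.6   0.005] [187.  291.9]
scene pin_centre 0.5 [0.492 0.401 0.001] [235.1 256. ]
scene staple 0.55 [ 0.46  -0.034  0.102] [320.5 173.3]
scene staple 0.18 [ 0.428 -0.044  0.095] [328.6 177. ]
```

View pics/w3.png

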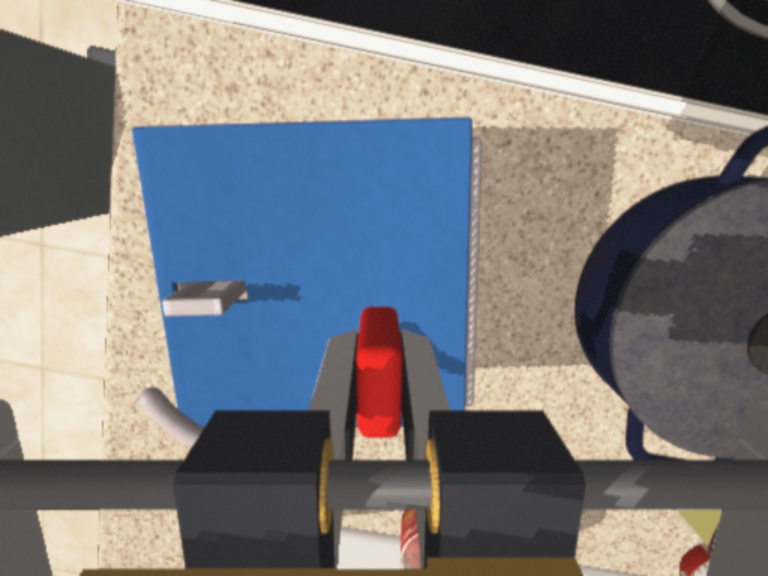

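Picture: the pin is held level with its tip at (150,398). The staple's top face is at about (195,306), and the lid is shut.

Run:
```python
from h import *
for p in [(172,297),(230,298),(222,315),(163,313)]: print(p,ray('wrist',np.array(p)/1.5,.128).round(4))
y=.224;ex=np.array([np.cos(y),np.sin(y)]);ey=np.array([-ex[1],ex[0]])
S=np.array([.4555,-.034])
for z in(.128,.098):print(z,(proj('wrist',[[*(S+a*ex+b*ey),z] for a,b in((-.017,.005),(.017,.005),(.017,-.005),(-.017,-.005))])*1.5).tolist())
C=[ray('wrist',np.array(p)/1.5,.098)[:2] for p in [(134,129),(471,118)]];print(C,np.arctan2(*(C[1]-C[0])[::-1]))
im=cv2.imread('pics/w3.png')[250:350,120:280];cv2.imwrite('pics/c3.png',cv2.resize(im,None,fx=4,fy=4))
```

```text
(172, 297) [ 0.4481 -0.0317  0.128 ]
(230, 298) [ 0.4803 -0.026   0.128 ]
(222, 315) [ 0.4769 -0.0371  0.128 ]
(163, 313) [ 0.4437 -0.0423  0.128 ]
0.128 [[153.60000000000002, 295.65], [213.60000000000002, 293.85], [215.85000000000002, 310.65], [156.45, 312.29999999999995]]
0.098 [[175.95, 281.54999999999995], [230.10000000000002, 279.9], [231.89999999999998, 295.20000000000005], [178.35000000000002, 296.70000000000005]]
[array([0.40731219, 0.05357184]), array([0.59559198, 0.09664962])] 0.2249251612986926
```

View pics/c3.png

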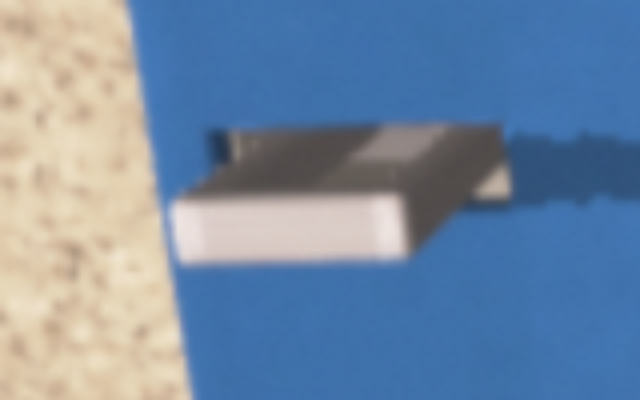

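Emit:
play_rows:
  translation:
    - [0,0,0.2]
    - [0,0,0.3]
    - [0,0,0.4]
    - [0,0,0.4]
    - [0,0,0.3]
    - [0,0,0.2]
    - [0,0,0.15]
    - [0,0,0]
  twist:
    - [0,0,0]
    - [0,0,0]
    - [0,0,0]
    - [0,0,0]
    - [0,0,0]
    - [0,0,0]
    - [0,0,0]
    - [0,0,0]
  gripper: [-1,-1,-1,-1,-1,-1,-1,-1]

```text
time: 12.6
tool_pos: [0.5619, -0.0111, 0.3193]
ee_rot: [-3.14, -0.0, 1.765]
wrist_force: [0.1, -0.5, -1.5]
width: 0.0159
finger_force: 30.0
```

Run:
```python
from h import *
o=robot.get_obs();print(o['tool_pos'],o['ee_rot'],o['wrist_force'])
a=robot.snapshot('wrist');b=robot.snapshot('side')
w=cv2.resize(a[140:300,20:200],None,fx=3.3,fy=3.3);s=cv2.resize(b[100:210,250:350],None,fx=2.5,fy=4.8)
cv2.imwrite('pics/c4.png',cv2.resize(np.hstack([w,np.zeros((w.shape[0],5,3),np.uint8),s[:w.shape[0]] if s.shape[0]>=w.shape[0] else cv2.resize(s,(200,w.shape[0]))]),(800,528))[:,:,::-1])
cv2.imwrite('pics/w4full.png',a[:,:,::-1]);print(w.shape,s.shape)
spots(['pin_tip','staple','pin_collar'],'wrist')
S=[.4595,-.0355]
y=.224;ex=np.array([np.cos(y),np.sin(y)]);ey=np.array([-ex[1],ex[0]])
P=proj('wrist',[[*(S+a*ex+b*ey),.128] for a,b in((-.017,.005),(.017,.005),(.017,-.005),(-.017,-.005))]);print(P.tolist())
G=o['tool_pos'][:2];t=o['ee_rot'][2];x,yy=-.026,.104
print('tip pred',proj('wrist',[[G[0]+x*np.cos(t)-yy*np.sin(t),G[1]+x*np.sin(t)+yy*np.cos(t),o['tool_pos'][2]-.2083]]))
```

```text
[ 0.56189919 -0.01113844  0.31931374] [-3.14011339e+00 -3.97250998e-04  1.76478442e+00] [ 0.06514888 -0.46208847 -1.52721883]
(528, 594, 3) (528, 250, 3)
wrist pin_tip 0.63 [ 0.466 -0.054  0.113] [ 97.9 261.2]
wrist staple 0.87 [ 0.455 -0.034  0.1  ] [ 93.1 223.3]
[[48.6, 237.8], [104.4, 236.2], [107.0, 251.2], [52.0, 252.7]]
tip pred [[ 98.1 262.7]]
```

View pics/c4.png

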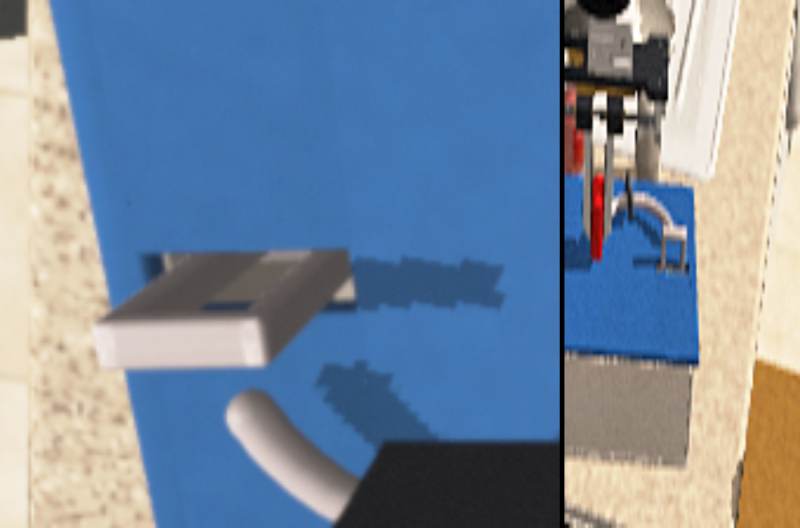

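Staple top face matches S = (0.4595, -0.0355), and the tip is where it should be. Now a small shift, then the swing.

Emit:
play_rows:
  translation:
    - [-0.03,0.06,0.04]
    - [-0.035,0.06,0.03]
    - [0,0,0]
    - [-0.069,-0.002,0]
    - [-0.137,-0.007,0]
    - [-0.137,-0.007,0]
    - [-0.137,-0.007,0]
    - [0,0,0]
  twist:
    - [0,0,0]
    - [0,0,0]
    - [0,0,0]
    - [0,0,0.5]
    - [0,0,1]
    - [0,0,1]
    - [0,0,1]
    - [0,0,0]
  gripper: [-1,-1,-1,-1,-1,-1,-1,-1]

```text
time: 13.65
tool_pos: [0.5676, -0.0324, 0.3174]
ee_rot: [-3.142, 0.0, 1.414]
wrist_force: [-0.1, -0.8, -1.6]
width: 0.0158
finger_force: 30.0
```

```bash
cat >> h.py <<'E'
S=np.array([.4595,-.0355]);YB=.2245;C=S+.055*np.array([np.cos(YB),np.sin(YB)])
def st():
    o=robot.get_obs();t=o['ee_rot'][2];G=o['tool_pos'];c=G[:2]+.055*np.array([-np.sin(t),np.cos(t)])
    e=C-c; print('rel',round(t-YB,3),'centre err mm',(e*1e3).round(1),'units x,y',round((e[0]*np.cos(t)+e[1]*np.sin(t))/.04,3),round((e[0]*np.sin(t)-e[1]*np.cos(t))/.04,3),'z',round(G[2],4),o['wrist_force'].round(1),o['wrist_torque'].round(2),o['width'].round(4))
E
python3 - <<'E'
from h import *
st()
robot.snapshot('side');spots(['pin_tip','pin_collar'],'side')
E
```

```text
Traceback (most recent call last):
  File "h.py", line 23, in st
    e=C-c; print('rel',round(t-YB,3),'centre err mm',(e*1e3).round(1),'units x,y',round((e[0]*np.cos(t)+e[1]*np.sin(t))/.04,3),round((e[0]*np.sin(t)-e[1]*np.cos(t))/.04,3),'z',round(G[2],4),o['wrist_force'].round(1),o['wrist_torque'].round(2),o['width'].round(4))
                                                                                                                                                                                                                                                   ^^^^^^^^^^^^^^^^
AttributeError: 'float' object has no attribute 'round'
```

Emit:
play_rows:
  translation:
    - [-0.11,-0.005,0]
    - [-0.11,-0.005,0]
    - [-0.11,-0.005,0]
    - [-0.11,-0.005,0]
    - [-0.11,-0.005,0]
    - [-0.11,-0.005,0]
    - [0,0,0]
  twist:
    - [0,0,0.8]
    - [0,0,0.8]
    - [0,0,0.8]
    - [0,0,0.8]
    - [0,0,0.8]
    - [0,0,0.8]
    - [0,0,0]
  gripper: [-1,-1,-1,-1,-1,-1,-1]

```text
time: 14.35
tool_pos: [0.5572, -0.0561, 0.3175]
ee_rot: [3.142, 0.0, 0.936]
wrist_force: [-0.0, -0.3, -2.3]
width: 0.0157
finger_force: 30.0
```

```bash
sed -i "s/o\['width'\].round(4)/round(o['width'],4)/" h.py
python3 - <<'E'
from h import *
st()
a=robot.snapshot('side');cv2.imwrite('pics/s5.png',cv2.resize(a[90:220,230:370],None,fx=4,fy=4)[:,:,::-1])
spots(['pin_tip','pin_collar'],'side')
E
```

```text
rel 0.712 centre err mm [0.2 0.3] units x,y 0.008 -0.001 z 0.3175 [-0.  -0.3 -2.3] [-0.04 -0.1  -0.01] 0.0157
side pin_tip 0.84 [0.473 0.646 0.004] [231.6 348.1]
side pin_tip 0.75 [ 0.461 -0.016  0.111] [294.1 154.6]
side pin_collar 0.86 [0.48  0.458 0.002] [249.4 287. ]
side pin_collar 0.79 [ 0.461  0.579 -0.003] [243.8 327.6]
```

View pics/s5.png

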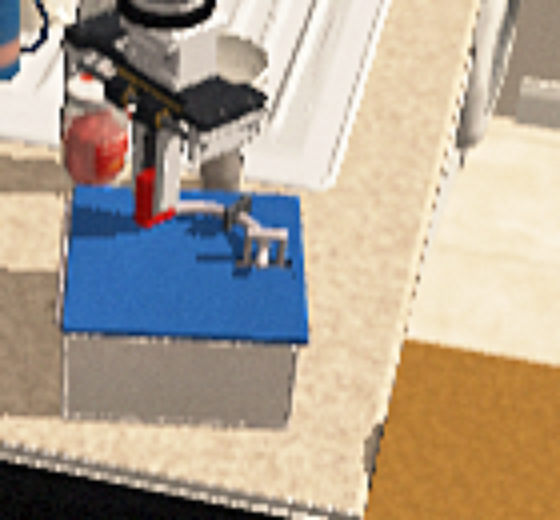

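The tip passes through the staple opening (crop 263,255). Continuing the swing, then lowering.

Emit:
play_rows:
  translation:
    - [-0.11,-0.005,0]
    - [-0.11,-0.005,0]
    - [-0.11,-0.005,0]
    - [-0.11,-0.005,0]
    - [-0.11,-0.005,0]
    - [-0.11,-0.005,0]
    - [-0.11,-0.005,0]
    - [0,0,0]
  twist:
    - [0,0,0.8]
    - [0,0,0.8]
    - [0,0,0.8]
    - [0,0,0.8]
    - [0,0,0.8]
    - [0,0,0.8]
    - [0,0,0.8]
    - [0,0,0]
  gripper: [-1,-1,-1,-1,-1,-1,-1,-1]

```text
time: 15.3
tool_pos: [0.533, -0.0743, 0.3176]
ee_rot: [3.141, -0.0, 0.376]
wrist_force: [-0.5, -0.3, -0.8]
width: 0.0159
finger_force: 30.0
```

Emit:
play_rows:
  translation:
    - [0,0,0.06]
    - [0,0,0.04]
    - [0,0,0.02]
    - [0,0,0]
    - [-0.055,-0.001,0]
    - [-0.055,-0.001,0]
    - [0,0,0]
  twist:
    - [0,0,0]
    - [0,0,0]
    - [0,0,0]
    - [0,0,0]
    - [0,0,0.4]
    - [0,0,0.4]
    - [0,0,0]
  gripper: [-1,-1,-1,-1,-1,-1,-1]

```text
time: 16.0
tool_pos: [0.5289, -0.0759, 0.3127]
ee_rot: [3.141, 0.0, 0.295]
wrist_force: [-0.0, 0.1, -1.5]
width: 0.0157
finger_force: 30.0
```

Run:
```python
from h import *
st()
```

```text
rel 0.071 centre err mm [ 0.2 -0. ] units x,y 0.005 0.002 z 0.3127 [-0.   0.1 -1.5] [-0.01 -0.06 -0.03] 0.0157
```

Lower the last millimetre or so, then turn slowly until the collar touches.

Emit:
play_rows:
  translation:
    - [0,0,0.02]
    - [-0.041,-0.001,0.005]
    - [-0.041,-0.001,0]
    - [-0.041,-0.001,0]
    - [-0.034,0,0]
    - [0,0,0]
  twist:
    - [0,0,0]
    - [0,0,0.3]
    - [0,0,0.3]
    - [0,0,0.3]
    - [0,0,0.25]
    - [0,0,0]
  gripper: [-1,-1,-1,-1,-1,-1]

```text
time: 16.6
tool_pos: [0.5229, -0.0779, 0.3119]
ee_rot: [3.139, -0.001, 0.179]
wrist_force: [1.8, -2.2, -3.2]
width: 0.0158
finger_force: 30.0
```

Run:
```python
from h import *
st()
for c in('side','wrist'):
  robot.snapshot(c);spots(['pin_tip','pin_collar','staple'],c)
```

```text
rel -0.046 centre err mm [-0.1  0.6] units x,y 0.001 -0.014 z 0.3119 [ 1.8 -2.2 -3.2] [-0.78 -0.4   0.14] 0.0158
side pin_tip 0.81 [0.474 0.648 0.001] [230.8 349.3]
side pin_tip 0.75 [0.482 0.018 0.102] [285.6 161.7]
side pin_collar 0.9 [0.462 0.581 0.   ] [243.5 327.6]
side pin_collar 0.85 [0.479 0.455 0.001] [250.1 286.5]
side staple 0.64 [ 0.452 -0.036  0.103] [297.7 153.8]
wrist pin_tip 0.68 [0.475 0.021 0.103] [ 97.8 270.3]
```

Emit:
play_rows:
  translation:
    - [-0.02,0,0]
    - [-0.02,0,0.01]
    - [0,0,0.01]
    - [0,0,0]
  twist:
    - [0,0,0.15]
    - [0,0,0.15]
    - [0,0,0]
    - [0,0,0]
  gripper: [-1,-1,-1,-1]

```text
time: 17.4
tool_pos: [0.5217, -0.0787, 0.3119]
ee_rot: [3.137, -0.002, 0.15]
wrist_force: [1.7, -7.2, -1.1]
width: 0.0156
finger_force: 30.0
```

Run:
```python
from h import *
st()
```

```text
rel -0.075 centre err mm [-0.3  1.1] units x,y -0.005 -0.028 z 0.3119 [ 1.7 -7.2 -1.1] [-1.41 -0.38  0.27] 0.0156
```

Emit:
play_rows:
  translation:
    - [0,0,0.03]
    - [0,0,0.02]
    - [0,0,0]
  twist:
    - [0,0,0]
    - [0,0,0]
    - [0,0,0]
  gripper: [-1,-1,-1]

```text
time: 17.7
tool_pos: [0.5217, -0.0787, 0.3114]
ee_rot: [3.137, -0.003, 0.15]
wrist_force: [0.0, -8.1, 4.2]
width: 0.0158
finger_force: 30.1
```

Resting on the lid (+4 N). Let go and rise.

Emit:
play_rows:
  translation:
    - [0,0,0]
    - [0,0,0]
    - [0,0,0]
    - [0,0,0]
    - [0,0,0]
    - [0,0,0]
    - [0,0,0]
    - [0,0,0]
  twist:
    - [0,0,0]
    - [0,0,0]
    - [0,0,0]
    - [0,0,0]
    - [0,0,0]
    - [0,0,0]
    - [0,0,0]
    - [0,0,0]
  gripper: [-0.4,-0.4,-0.4,-0.4,-0.3,-0.3,-0.3,-0.3]

```text
time: 18.5
tool_pos: [0.5213, -0.0776, 0.3088]
ee_rot: [-3.142, 0.0, 0.15]
wrist_force: [0.0, 0.3, -0.2]
width: 0.0332
finger_force: 0.0
```

Emit:
play_rows:
  translation:
    - [0,0,-0.2]
    - [0,0,-0.4]
    - [0,0,-0.6]
    - [0,0,-0.6]
    - [0,0,-0.6]
    - [-0.5,0,-0.5]
    - [-0.8,0,-0.2]
    - [0,0,0]
  twist:
    - [0,0,0]
    - [0,0,0]
    - [0,0,0]
    - [0,0,0]
    - [0,0,0]
    - [0,0,0]
    - [0,0,0]
    - [0,0,0]
  gripper: [-0.3,-0.3,-0.3,-0.3,-0.3,-0.3,-0.3,-0.3]

```text
time: 19.3
tool_pos: [0.4679, -0.0855, 0.4363]
ee_rot: [3.139, -0.004, 0.149]
wrist_force: [-0.9, 1.0, -0.4]
width: 0.0327
finger_force: 0.0
```

Run:
```python
from h import *
a=robot.snapshot('wrist')
spots(['pin_tip','pin_collar','pin_grip','pin_centre','staple','lid_edge'],'wrist')
b=robot.snapshot('side')
spots(['pin_collar','lid_edge','salt','jam','mug','timer'],'side')
w=cv2.resize(a,(560,420));s=cv2.resize(b[110:215,250:310],(240,420))
cv2.imwrite('pics/f.png',np.hstack([w,s])[:,:,::-1])
```

```text
wrist pin_tip 0.77 [0.481 0.022 0.104] [148.9 157.9]
wrist pin_tip 0.71 [ 0.458 -0.044  0.104] [211.4 188.4]
wrist pin_collar 0.62 [ 0.461 -0.042  0.102] [209.9 185.1]
wrist pin_grip 0.82 [ 0.527 -0.082  0.126] [258.9 129.9]
wrist pin_centre 0.55 [ 0.457 -0.033  0.098] [202.1 186.6]
wrist pin_centre 0.45 [ 0.524 -0.083  0.123] [258.9 131.9]
wrist staple 0.91 [ 0.456 -0.032  0.102] [200.3 188.4]
wrist lid_edge 0.66 [ 0.534 -0.264 -0.002] [393.3 136.4]
wrist lid_edge 0.57 [ 0.429 -0.041  0.101] [206.5 213.4]
side pin_collar 0.85 [0.46  0.579 0.002] [244.4 326.8]
side pin_collar 0.83 [ 0.478  0.458 -0.   ] [250.1 287.8]
side lid_edge 0.7 [ 0.432 -0.042  0.1  ] [303.9 154.5]
side salt 0.49 [ 0.535 -0.262  0.   ] [285.3 137.7]
side jam 0.74 [ 0.655 -0.249 -0.001] [254.1 134.6]
side mug 0.84 [ 0.728  0.312 -0.002] [183.1 231.7]
side mug 0.71 [ 0.43  -0.042  0.1  ] [304.4 154.6]
side timer 0.8 [ 0.649  0.465 -0.004] [189.6 276.5]
```

View pics/f.png

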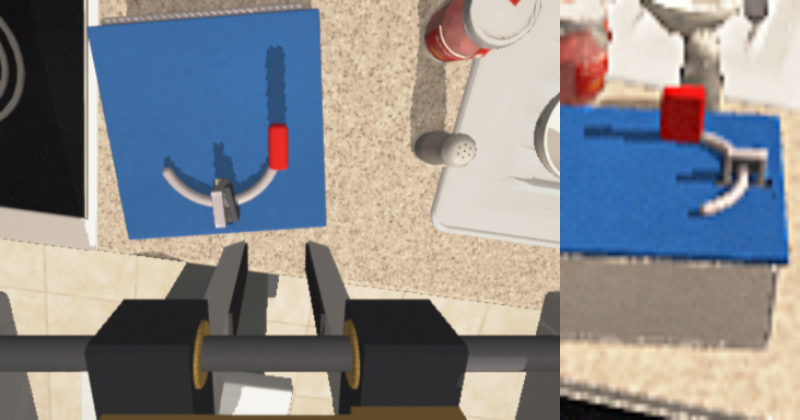

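The pin runs through the staple: tip at (165,172), collar against the arch at (230,200), grip free at (278,147). The bystanders are unmoved. One closer look at the collar.

Run:
```python
from h import *
a=robot.snapshot('wrist')
cv2.imwrite('pics/g.png',cv2.resize(a[105:215,140:280],None,fx=5,fy=5,interpolation=cv2.INTER_CUBIC)[:,:,::-1])
y=YB
for th in(.15,.17,.2245):
  c=S+.055*np.array([np.cos(YB),np.sin(YB)]);R=np.array([[np.cos(th),-np.sin(th)],[np.sin(th),np.cos(th)]])
  P=[[*(c+R@np.array(q[:2])),q[2]] for q in((-.026,.049,.103),(-.0707,-.0144,.118),(-.0374,-.0076,.118),(0,-.055,.148))]
  print(th,((proj('wrist',P)-[140,105])*5).tolist())
```

```text
0.15 [[51.50000000000006, 266.50000000000006], [362.5, 499.5], [321.50000000000006, 337.5], [564.5, 160.99999999999994]]
0.17 [[54.50000000000003, 270.99999999999994], [369.5, 498.0], [325.5, 336.50000000000006], [564.5, 154.50000000000003]]
0.2245 [[62.99999999999997, 283.49999999999994], [388.49999999999994, 493.49999999999994], [335.99999999999994, 334.00000000000006], [563.5, 136.50000000000006]]
```

View pics/g.png

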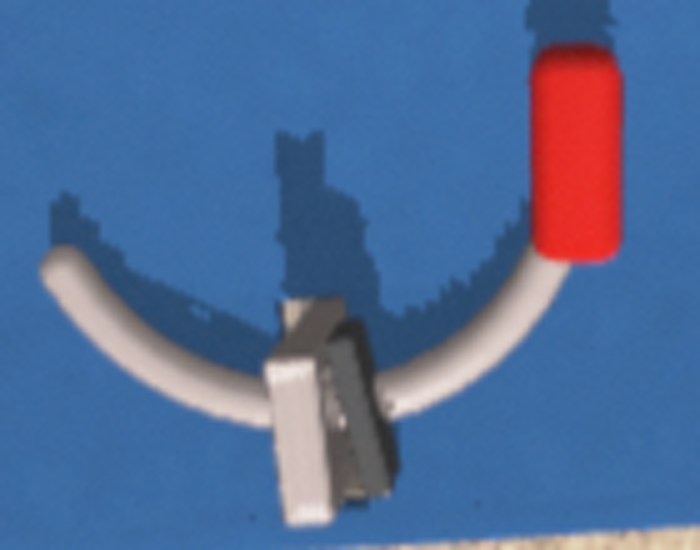

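The collar touches the staple, and the pin lies flat and free. Handing in.

```bash
python3 -c "
from bench import robot
print(robot.close_job())"
```

```text
the job is handed in; nothing more can be done
None
```

I handed the job in at about 20 s: the lid is shut, the red-grip pin is swung through the staple with its collar touching, and it lies released and flat on the lid about 4° past parallel to the box. The salt, jam, mug and timer are where they started.

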